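Fit the tube head on the bench spinner

TASK

Take the tube head with the two notches in its rim from the white stand (leave the plain-rimmed cover where it is) and fit it on the bench spinner: shank into the tapered spindle, turned until its notches drop over the two drive dogs and its disc lies fully home on the spindle face. Then use the seated head to turn the stiff spindle clockwise, seen from above, until it comes up against its stop, and let go. Be gentle - a light push of 5 to 10 N is plenty, and the head must never be forced or dropped onto the spindle - and do not disturb the other things on the bench.

Things in the scene. Friction and masses are not known exactly. Their poses are not given: they have to be found in the camera images.
- head: loose 0.4 kg tube head: aluminium disc 76 mm wide, 12 mm thick, two open notches (12 mm wide, in to 22 mm from the axis) at opposite rims, six dark tube holes on top; tapered steel shank 34 mm long below, 26 mm wide at the disc, 14 at the tip. Origin: centre of the disc's underside, z up; notches at its +x and -x (a half turn looks the same). Starts in a well of the stand, disc on the stand's top
- head_knob (a point): middle of the head's round black knob, 31 mm above the head's origin, on its axis; the knob is 34 mm across and 38 mm tall, from 12 to 50 mm above the origin
- cover: loose plain cover in the other well of the stand: same disc and knob as the head but with an unbroken rim and no tube holes; origin at the centre of the disc's underside. It stays where it is
- stand: fixed white block 100 x 210 x 45 mm, origin under its centre, two wells 110 mm apart along its y (at y = -55 and +55 mm), 29 mm wide
- drive: fixed bench spinner: white housing 230 (x) x 190 (y) x 80 mm, control panel at -x, origin under its centre, below the upright spindle's axis. The spindle turns with 0.3 N m of drag, stays where left, angle not reported: at the start its dogs' line lies 0.5 to 1.0 rad anticlockwise (from above) of the housing's x axis (1.0: rear stop). At the clockwise stop it lies along the housing's x axis
- seat (a point): centre of the 82 mm steel spindle face, 88 mm above the bench, axes as drive; the head's origin lies here when home. Socket: mouth 28 mm wide, 37 deep, 1 mm play round the seated shank
- dog_tops (a point): point on the spindle axis 8 mm above the face, level with the tops of the two dark dogs: opposite each other, 9 mm wide, 25 to 36 mm from the axis (1.5 mm play each side in a notch, about 0.05 rad). The disc rides at this height, 8 mm too high, until its notches are over the dogs. Does not turn with the spindle
- amber_bottle: bystander: amber glass bottle, 64 mm across, 135 mm tall, origin under its centre
- beaker: bystander: glass beaker, 68 mm across, 85 mm tall, origin under its centre
- clear_bottle: bystander: clear glass bottle, 56 mm across, 120 mm tall, origin under its centre
- calculator: bystander: white calculator, 145 x 80 x 12 mm, origin under its centre
- marker: bystander: black marker pen lying, 14 mm thick, 130 mm long, origin under its middle
- spanner: bystander: steel spanner lying, 150 mm long
- vial: bystander: small amber vial, 24 mm across, 45 mm tall, origin under its centre
Things that resemble listed ones, but are neither listed nor needed, are in the scene too. Leave any purple or turquoise look-alike of the head alone.

How it is judged (in metres and radians):
On the way, in this order (a step that is already met when the one before it is completed fails the run):
1. the head is lifted clear of the stand (height (world z) of head above 0.09 m), for 0.1 s.
2. the head is home in the spindle with its notches over the dogs (z of head in the frame of seat below 0.002 m and horizontal distance between head and seat below 0.0025 m and angle between head's own z axis and vertical below 0.05 rad), for 0.2 s.
3. the head and spindle are turned clockwise to the stop (angle between the x axis of head and the x axis of drive, either way round below 0.12 rad and z of head in the frame of seat below 0.002 m and horizontal distance between head and seat below 0.0025 m), for 0.1 s.
At the end, for the whole second after the job is handed in: the head rests home in the spindle: origin within 2 mm of the seat in height and 2.5 mm sideways, upright within 0.05 rad, notches over the dogs and in line with the housing's x axis (the clockwise stop) within 0.12 rad; the plain cover still in its well, within 20 mm of its start (all of step 3 and angle between head's own z axis and vertical below 0.05 rad and linear speed of head below 0.02 m/s and distance of cover from where it was at the start of the episode below 0.02 m); the robot touches nothing.
It fails at once if the head is forced against or dropped onto the spindle or housing (contact force over 80 N) (contact force between head and drive above 80 N).
It fails at once if the plain cover is lifted or moved (distance of cover from where it was at the start of the episode above 0.02 m).
It fails at once if a bystander is disturbed (moved more than 30 mm) (distance of any of amber_bottle, beaker, clear_bottle, calculator, marker, spanner, vial from where it was at the start of the episode above 0.03 m).
It also fails if it takes over 72 s, if anything falls off the work surface, if the arm or the gripper's body presses on something with over 40 N, if the wrist force passes 120 N, or if a joint passes its speed limit or range.

ROBOT

A 6-joint arm with a two-finger parallel gripper is mounted at the origin on the work surface. World frame = base frame: x ahead of the robot, y to its left, z up, the work surface at z = 0. Lengths are in mm, angles in degrees, forces in N, time in s.
With the tool pointing down it reaches from about 300 to 850 mm from the base axis. Payload 4.2 kg.
Tool frame: the origin (TCP) lies at the centre of the arm's flange, where the gripper is bolted on; the fingertips stand 191 mm ahead of it and the grasp point (between the pads) lies 172 mm ahead of it; z points along the fingers, y is the direction in which the jaws open and shut (so a half turn about z gives the same grasp; the last joint's range is limited). The gripper opens to 91 mm and grips with 3 to 60 N. Pads are 32 mm wide; open, the fingers measure 118 mm over their backs; the gripper's body (76 mm by 178 mm) begins 60 mm behind the grasp point.
Start: joints at [-76.948, 18.312, 89.639, -0, 72.044, -1.146], TCP at [141.03, -557.435, 404.776] pointing down, gripper open.
Joint ranges: [-177.97, 177.97], [-48.28, 115.42], [12.27, 149.76], [-77.06, 257.06], [2.81, 150.46], [-146.56, 146.56]. Speed limits (degrees/s): [147.25, 147.25, 180, 180, 180, 180].

INTERFACE

Orientations are given as [roll, pitch, yaw] about the fixed x, y, z axes, in that order (R = Rz(yaw) Ry(pitch) Rx(roll)).
In Python, from workcell import status, vision, ticket gives the robot as it stands.
- The arm moves only by the shell command python3 -m jog 'ROWS' [FORCE]. ROWS is JSON, a list of rows, each a list of 7 numbers: the finger opening in m, from 0 to 0.0912, then the shift along the tool's x, y, z in m, then the turn, a rotation vector about the tool's x, y, z in rad. A call has 1 to 12 rows; each row shifts and turns the commanded pose from where the row before left it, along the tool's axes as they then stand; what a row does not reach is not made up. A row lasts 1/8 s, in which the tool goes at most 62.5 mm and 10.7 degrees, less where a joint would pass 70% of its speed; a pose out of reach is approached as far as the arm can. A call with a gripper value outside its range is refused whole. The fingers move at their own pace and stop on an object; FORCE is the grip in N (left out, the last holds). Time passes only in rows, so rows that do not move let the fingers close. It gives the time, the measured TCP pose, the force and the opening at its end, in the units of the state.
- status.state(): the state, without advancing time (a new reading comes with each control period).
- vision.grab_frame(name): name is "scene" or "top"; returns a dict with "color" (420x560x3 uint8, blue, green, red), "depth" (420x560 float32, mm along the optical axis (not along the pixel's ray), 0 where there is no reading), "fov_y" (degrees; the focal length in pixels is half the picture's height over the tangent of half this angle, whatever the lens; pixels are square), "cx", "cy" (the principal point, pixels), "pose" (4x4, takes a point from camera to world coordinates). Camera axes: x right, y down, z forward; pixel columns grow to the right and rows downward; lengths in mm; the calibration is good to about 2 mm. A picture is of the moment at which its call begins.
- ticket.job_done(): hands the job in, once; it reports no verdict.
Trained networks look in the newest picture that a camera, given by its name, has taken for a name from the list of things; names that differ only in an ending like _2 or _b are one class to them, and where a whole thing is asked for, a point or a joint stands for the part that bears it (a point fixed in the world has none). Each returns a list of dicts, best first, with "p" (0 to 1); they miss things now and then, are a little off and sometimes report something else, mostly with a low value. They report only what shows in the picture. A call takes as long as a camera call. They do not tell look-alikes from the thing itself.
- vision.find_in(camera, label): "location" ([x, y, z] in mm, in world coordinates, good to about 4 mm: the middle of the surface that is visible of it).
- vision.silhouettes(camera, label): "pixels" (420x560 bool, what is visible of it).
The state is a dict: "time_s": time; "qpos": joint angles; "qvel": joint speeds; "effort": joint torques, N m; "ee_pos": TCP position; "ee_rot": TCP orientation; "force": force on the tool from outside, world axes, zero at the start; "torque": the same for the moment, N m; "gripper_width": finger opening in mm.
Only numpy, scipy, OpenCV 4.12 (cv2) and the standard library are available. Lean on these libraries where they do the work, as an engineer would, in place of code of your own. Each camera call takes 0.05 s, during which the arm holds its last target.

## Working session

There is one attempt and no reset: what is moved stays moved. The work goes in short steps, Python scripts to look and compute and a shell command to move; the robot and the scene stay as the last step left them, time stands still between calls to the robot, and variables do not carry over. Pictures are saved under pics/ and viewed, and the job is handed in when it is done.

```bash
ls; mkdir -p pics
cat > h.py <<'E'
import numpy as np, cv2
from workcell import status, vision, ticket
def cam(f):
    H=f["color"].shape[0]; fl=H/2/np.tan(np.radians(f["fov_y"])/2); return fl
def pts(f):
    fl=cam(f); d=f["depth"]; v,u=np.mgrid[:d.shape[0],:d.shape[1]]
    P=np.stack([(u-f["cx"])/fl*d,(v-f["cy"])/fl*d,d],-1)
    T=np.array(f["pose"]); W=P@T[:3,:3].T+T[:3,3]; W[d<=0]=np.nan; return W
def proj(f,p):
    T=np.array(f["pose"]); c=T[:3,:3].T@(np.array(p)-T[:3,3]); fl=cam(f)
    return c[:2]/c[2]*fl+[f["cx"],f["cy"]]
E
python3 - <<'E'
from h import *
for n in ("scene","top"):
    f=vision.grab_frame(n); cv2.imwrite(f"pics/{n}0.png",f["color"]); np.savez(f"{n}0.npz",**f)
    print(n,f["fov_y"],f["cx"],f["cy"],np.array(f["pose"]).round(3).tolist())
    for l in ("head","cover","stand","drive","amber_bottle","beaker","clear_bottle","calculator","vial","marker","spanner"):
        print(l,[(np.round(r["location"]).tolist(),round(r["p"],2)) for r in vision.find_in(n,l)])
s=status.state(); print(s)
E
```

```text
pics
scene 42.827260039480464 278.0930097555111 208.3197891689875 [[-0.412, 0.603, -0.684, 1547.51], [0.911, 0.254, -0.325, 451.724], [-0.023, -0.757, -0.654, 1038.359], [0.0, 0.0, 0.0, 1.0]]
head [([365.0, 130.0, 44.0], 0.84), ([501.0, 119.0, 57.0], 0.7), ([349.0, 232.0, 44.0], 0.67)]
cover [([516.0, 220.0, 56.0], 0.64)]
stand [([538.0, 169.0, 41.0], 0.92)]
drive [([606.0, -142.0, 76.0], 0.57)]
amber_bottle [([709.0, 130.0, 80.0], 0.88), ([518.0, 216.0, 58.0], 0.24)]
beaker [([728.0, 322.0, 60.0], 0.91)]
clear_bottle [([787.0, -15.0, 70.0], 0.67), ([403.0, -389.0, 32.0], 0.17)]
calculator []
vial [([606.0, -142.0, 79.0], 0.6), ([401.0, -393.0, 30.0], 0.41), ([514.0, 217.0, 58.0], 0.26)]
marker [([582.0, 388.0, 12.0], 0.71), ([400.0, -394.0, 28.0], 0.51)]
spanner [([695.0, 21.0, 3.0], 0.93)]
top 57.84632394839691 273.26172075072543 209.49391033824529 [[0.024, -0.989, 0.149, 425.195], [-1.0, -0.021, 0.023, -29.241], [-0.019, -0.15, -0.989, 953.566], [0.0, 0.0, 0.0, 1.0]]
head [([341.0, 216.0, 39.0], 0.9), ([358.0, 117.0, 47.0], 0.78), ([370.0, 2.0, 47.0], 0.78), ([489.0, 104.0, 59.0],
[... 414 characters left out ...]
0, 10.0], 0.74), ([757.0, -15.0, 84.0], 0.28)]
{'time_s': 1.2, 'qpos': array([-7.69472450e+01,  1.83145570e+01,  8.96405877e+01, -8.56608591e-04,
        7.20448118e+01, -1.14833133e+00]), 'qvel': array([-0.05725384, -0.03435768, -0.028419  ,  0.08026352, -0.06274737,
       -0.00437933]), 'effort': array([ 9.79364704e-04, -4.12362278e+01, -2.32230556e+01,  7.27375271e-02,
        3.75216175e-02, -7.67848974e-06]), 'ee_pos': array([ 141.03788066, -557.43605573,  404.7384877 ]), 'ee_rot': array([1.79999973e+02, 8.15597787e-04, 1.42013504e+01]), 'force': array([-0.37176799,  0.33743101,  0.74802815]), 'torque': array([-0.03791312, -0.03736347,  0.01291508]), 'gripper_width': 91.20220941790852}
```

View pics/scene0.png

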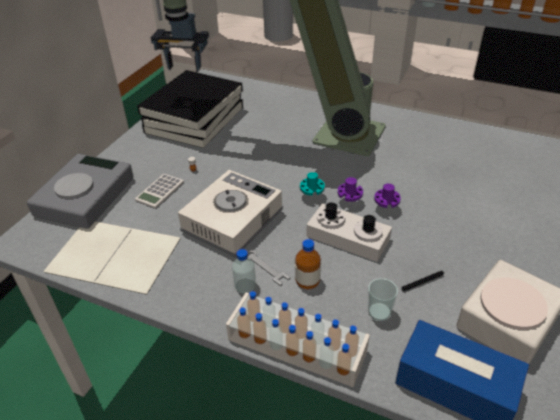

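View pics/top0.png

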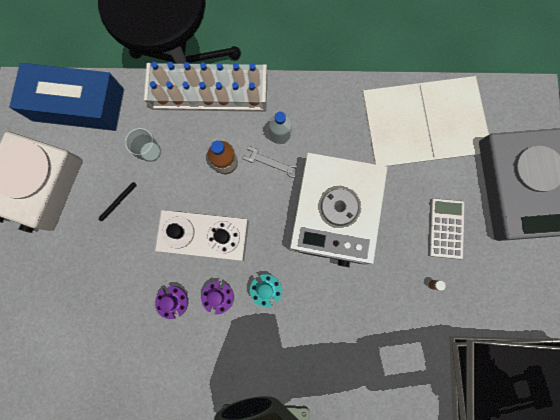

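In the top view the stand is at (201,236). Candidates for the head are (224,237), with holes and a notched rim; (178,232), plain; purple (171,301) and (217,296); and turquoise (265,290). The one at (224,237) fits the description, so I'll confirm it in an enlarged crop.

Run:
```python
from h import *
a=cv2.imread("pics/top0.png")
c1=cv2.resize(a[200:270,150:255],None,fx=7,fy=7,interpolation=cv2.INTER_CUBIC)
c2=cv2.resize(a[145:270,285:395],None,fx=5,fy=5,interpolation=cv2.INTER_CUBIC)
cv2.imwrite("pics/c1.png",c1);cv2.imwrite("pics/c2.png",c2[:600])
s=cv2.imread("pics/scene0.png")
cv2.imwrite("pics/c3.png",np.hstack([cv2.resize(s[195:255,300:395],None,fx=4,fy=4,interpolation=cv2.INTER_CUBIC),cv2.resize(s[170:230,195:290],None,fx=4,fy=4,interpolation=cv2.INTER_CUBIC)]))
```

```text
(no output)
```

View pics/c1.png

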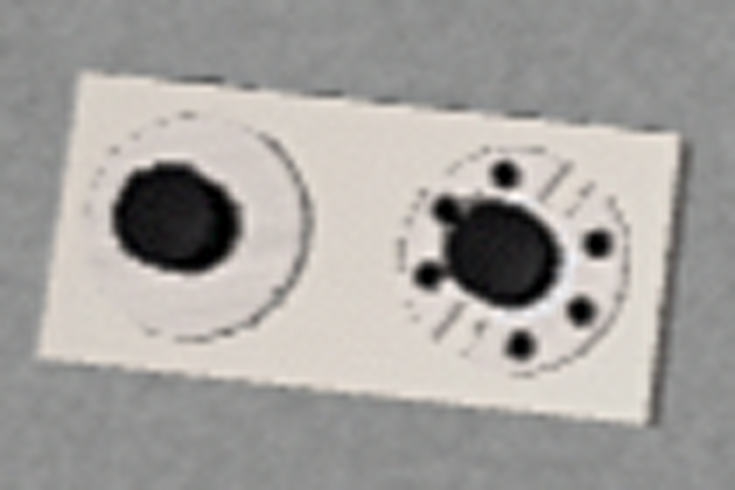

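View pics/c2.png

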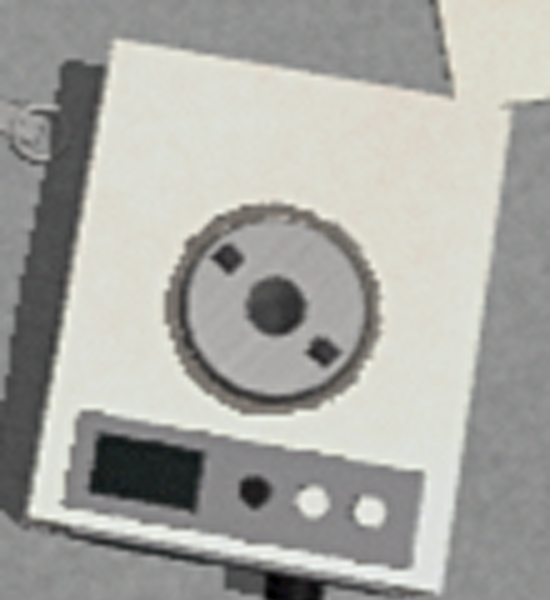

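View pics/c3.png

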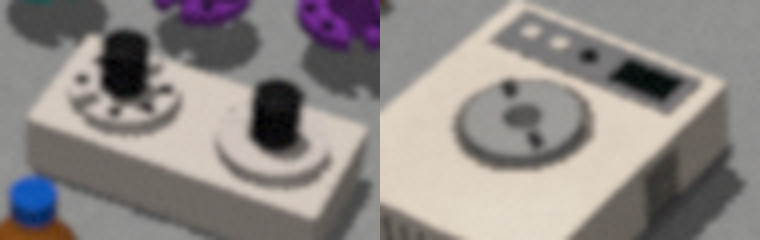

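The crop confirms it: the right-hand piece in the stand, at crop (515,262), has six holes plus notch edges at upper right (567,190) and lower left (460,328). The piece at (190,225) is plain. The spindle's dogs are at crop2 (229,258) and (323,351). Next I'll rectify both views at the right heights.

```bash
cat >> h.py <<'E'
def rect(f,cx,cy,z,half=60,s=5):
    n=int(2*half*s)
    # u -> -y (right), v -> -x (up = +x)
    jj,ii=np.meshgrid(np.arange(n),np.arange(n))
    X=cx+half-ii/s; Y=cy+half-jj/s
    T=np.array(f["pose"]); P=np.stack([X,Y,np.full_like(X,z,dtype=float)],-1)
    c=(P-T[:3,3])@T[:3,:3]; fl=cam(f)
    m=(c[...,:2]/c[...,2:]*fl+[f["cx"],f["cy"]]).astype(np.float32)
    return cv2.remap(f["color"],m[...,0],m[...,1],cv2.INTER_CUBIC)
def grid(im,cx,cy,half,s,step=20):
    im=im.copy()
    for k in np.arange(-half,half+1,step):
        p=int((half-k)*s)
        cv2.line(im,(p,0),(p,9),(0,0,255),1);cv2.putText(im,str(int(cy+k)),(p,20),0,.35,(0,0,255),1)
        cv2.line(im,(0,p),(9,p),(0,0,255),1);cv2.putText(im,str(int(cx+k)),(10,p),0,.35,(0,0,255),1)
    return im
E
python3 - <<'E'
from h import *
F={n:dict(np.load(n+"0.npz")) for n in("top","scene")}
W={n:pts(F[n]) for n in F}
for n in F:
    w=W[n]; x,y,z=w[...,0],w[...,1],w[...,2]
    print(n,"bench z",np.nanmedian(z[(abs(z)<15)]))
    # stand top
    m=(abs(z-45)<4)&(x>420)&(x<600)&(y>40)&(y<280)
    r=cv2.minAreaRect(w[m][:,:2].astype(np.float32)); print("stand",m.sum(),r,np.median(z[m]))
    m=(abs(z-80)<4)&(x>420)&(x<760)&(y>-320)&(y<0)
    r=cv2.minAreaRect(w[m][:,:2].astype(np.float32)); print("drive",m.sum(),r,np.median(z[m]))
    m=(abs(z-89)<4.5)&(x>500)&(x<680)&(y>-230)&(y<-80)
    (c,d,a)=cv2.minAreaRect(w[m][:,:2].astype(np.float32)); print("face",m.sum(),c,d,np.median(z[m]))
    for nm,y0,y1 in(("head",60,150),("cover",165,270)):
        m=(abs(z-57)<5)&(x>430)&(x<580)&(y>y0)&(y<y1); print(nm,"disc",m.sum(),cv2.minEnclosingCircle(w[m][:,:2].astype(np.float32)))
        m=(abs(z-95)<5)&(x>430)&(x<580)&(y>y0)&(y<y1); print(nm,"knobtop",m.sum(),np.median(w[m],0) if m.any() else 0,cv2.minEnclosingCircle(w[m][:,:2].astype(np.float32)) if m.any() else 0)
A=[grid(rect(F[n],560,-164,88,60,5),560,-164,60,5) for n in F]
cv2.imwrite("pics/r_face.png",cv2.resize(np.hstack(A),(800,400)))
for z in(57,):
  A=[grid(rect(F[n],500,110,z,60,5),500,110,60,5) for n in F]
  cv2.imwrite("pics/r_head.png",cv2.resize(np.hstack(A),(800,400)))
E
```

```text
top bench z 0.8966909766256208
stand 2014 ((497.8900451660156, 163.29957580566406), (210.57351684570312, 100.25724029541016), 85.17655944824219) 45.762233555563
drive 6774 ((602.1248779296875, -120.43014526367188), (285.00946044921875, 285.3177185058594), 80.82725524902344) 80.95331837466983
face 881 (578.103759765625, -156.29176330566406) (148.02874755859375, 155.20919799804688) 88.56699837318433
head disc 542 ((493.1421813964844, 108.39198303222656), 37.98888397216797)
head knobtop 169 [493.48115436 107.88261375  95.44145265] ((493.01690673828125, 108.26397705078125), 16.75162124633789)
cover disc 579 ((502.0169982910156, 217.29139709472656), 37.75180435180664)
cover knobtop 166 [502.6442734  217.67521544  95.45310613] ((502.200439453125, 218.02000427246094), 16.929426193237305)
scene bench z -1.5068874613582466
stand 931 ((499.37255859375, 165.01132202148438), (210.65777587890625, 108.60234069824219), 84.84234619140625) 43.8437401017095
drive 2840 ((596.3848266601562, -118.34640502929688), (285.3973388671875, 278.3052062988281), 80.1057357788086) 78.83514451803995
face 325 (573.8001708984375, -160.2017822265625) (82.33169555664062, 151.3444061279297) 86.79632972794423
head disc 253 ((493.81396484375, 109.9193344116211), 39.351932525634766)
head knobtop 76 [494.25057943 111.11256228  93.24576525] ((494.9173278808594, 109.65887451171875), 18.153751373291016)
cover disc 291 ((503.82879638671875, 221.33758544921875), 40.43147277832031)
cover knobtop 85 [503.93705999 219.90524899  92.9560589 ] ((502.87579345703125, 220.0848846435547), 17.266109466552734)
```

View pics/r_face.png

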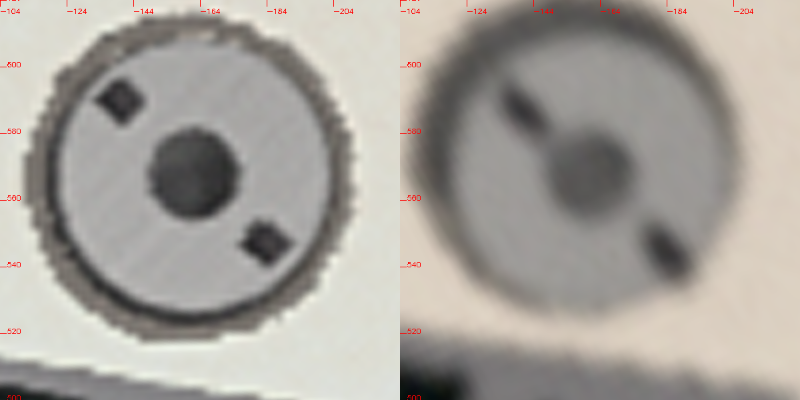

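View pics/r_head.png

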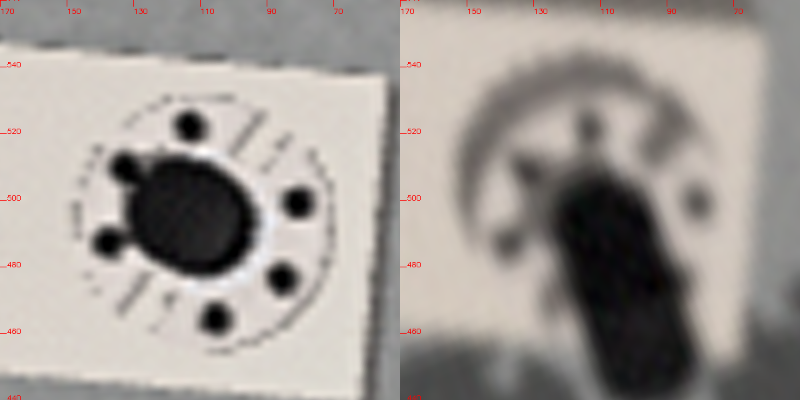

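Run:
```python
from h import *
f=dict(np.load("top0.npz"))
def blobs(cx,cy,z,half,s,thr,lo,hi):
    g=cv2.cvtColor(rect(f,cx,cy,z,half,s),cv2.COLOR_BGR2GRAY)
    n,l,st,c=cv2.connectedComponentsWithStats((g<thr).astype(np.uint8))
    return [(cx+half-c[i][1]/s,cy+half-c[i][0]/s,st[i][4]/s**2) for i in range(1,n) if lo<st[i][4]/s**2<hi]
for thr in(70,90):
    print("holes",np.round(blobs(493,109,57,45,5,thr,15,1500),1).tolist())
    print("dogs96",np.round(blobs(568,-162,96,40,5,thr,20,300),1).tolist())
    print("mouth88",np.round(blobs(568,-162,88,40,5,thr,300,900),1).tolist())
w=pts(f); z=w[...,2]
m=((abs(z-81)<3.5)&(w[...,0]>430)&(w[...,0]<690)&(w[...,1]>-300)&(w[...,1]<-40)).astype(np.uint8)
n,l,st,c=cv2.connectedComponentsWithStats(m); k=1+st[1:,4].argmax()
r=cv2.minAreaRect(w[l==k][:,:2].astype(np.float32)); print("housing",st[k,4],r)
m=((abs(z-89)<3)&(np.hypot(w[...,0]-568,w[...,1]+162)<50)); print("face",cv2.minEnclosingCircle(w[m][:,:2].astype(np.float32)),np.median(z[m]))
```

```text
holes [[522.0, 113.1, 45.9], [495.4, 115.2, 1136.9], [499.1, 80.6, 48.0], [476.3, 85.4, 45.4], [464.4, 105.3, 44.9]]
dogs96 [[588.2, -138.7, 77.2], [545.8, -181.8, 80.0], [534.7, -132.6, 51.9]]
mouth88 [[565.7, -164.1, 315.0]]
holes [[522.0, 113.0, 55.6], [495.5, 115.4, 1205.3], [499.2, 80.6, 58.2], [476.3, 85.4, 55.7], [464.4, 105.3, 56.2]]
dogs96 [[588.2, -138.9, 100.1], [536.8, -130.7, 100.2], [545.9, -182.0, 104.3], [535.5, -189.0, 57.8]]
mouth88 [[567.4, -162.4, 504.0]]
housing 6706 ((567.6752319335938, -162.75978088378906), (190.5928955078125, 230.817138671875), 80.74475860595703)
face ((567.2455444335938, -162.34109497070312), 40.96253967285156) 88.68655687957511
```

```bash
python3 -m jog '[[0.07,0.0315,-0.035,0,0,0,0],[0.07,0.0315,-0.035,0,0,0,0],[0.07,0.0315,-0.035,0,0,0,0],[0.07,0.0315,-0.035,0,0,0,0],[0.07,0.0315,-0.035,0,0,0,0],[0.07,0.0315,-0.035,0,0,0,0],[0.07,0.0315,-0.035,0,0,0,0],[0.07,0.0315,-0.035,0,0,0,0]]'; python3 -m jog '[[0.07,0.0315,-0.035,0,0,0,0],[0.07,0.0315,-0.035,0,0,0,0],[0.07,0.0315,-0.035,0,0,0,0],[0.07,0.0315,-0.035,0,0,0,0],[0.07,0.0315,-0.035,0,0,0,0],[0.07,0.0315,-0.035,0,0,0,0],[0.07,0.0315,-0.035,0,0,0,0],[0.07,0.0315,-0.035,0,0,0,0],[0.07,0,0,0,0,0,0],[0.07,0,0,0,0,0,0]]'
```

```text
time_s: 2.2
ee_pos: [317.1, -222.8, 405.0]
ee_rot: [180.0, -0.0, 14.2]
force: [0.8, -0.5, -0.8]
gripper_width: 69.7
time_s: 3.45
ee_pos: [492.0, 108.8, 404.5]
ee_rot: [180.0, 0.1, 14.2]
force: [-0.6, -0.3, -0.5]
gripper_width: 69.8
```

```bash
python3 -m jog '[[0.07,0.001,0.0003,0.035,0,0,0],[0.07,0,0,0.04,0,0,0],[0.07,0,0,0.035,0,0,0],[0.07,0,0,0.025,0,0,0],[0.07,0,0,0.0155,0,0,0],[0.07,0,0,0,0,0,0]]'
python3 - <<'E'
from h import *
for n in("top","scene"):
    f=vision.grab_frame(n); a,b=proj(f,[493,109,80]).astype(int)
    a=min(max(a,70),490); cv2.imwrite(f"pics/g1_{n}.png",cv2.resize(f["color"][b-60:b+60,a-70:a+70],None,fx=4,fy=4,interpolation=cv2.INTER_CUBIC))
cv2.imwrite("pics/g1.png",cv2.resize(np.hstack([cv2.imread(f"pics/g1_{n}.png") for n in("top","scene")]),(800,343)))
E
```

```text
time_s: 4.2
ee_pos: [492.5, 107.8, 253.5]
ee_rot: [180.0, 0.2, 14.1]
force: [0.2, -0.6, 1.4]
gripper_width: 69.8
```

View pics/g1.png

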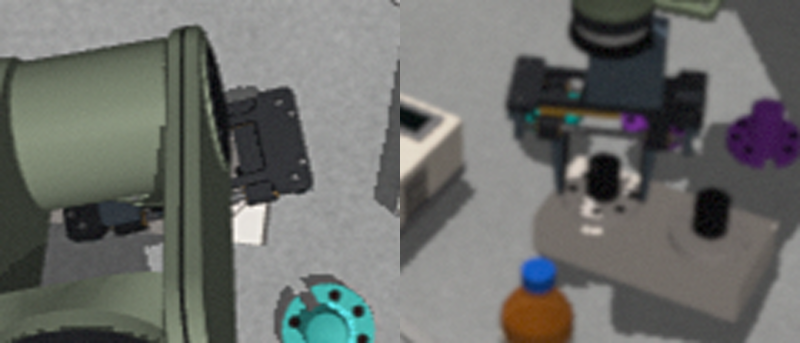

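The scene half shows the fingers either side of the knob at (603,178), clear of the cover at (712,212). Closing now.

```bash
python3 -m jog '[[0.03,0,-0.0008,0,0,0,0],[0.02,0,0,0,0,0,0],[0.02,0,0,0,0,0,0],[0.02,0,0,0,0,0,0],[0.02,0,0,0,0,0,0],[0.02,0,0,0,0,0,0]]' 45; python3 -m jog '[[0.02,0,0,-0.008,0,0,0],[0.02,0,0,-0.012,0,0,0],[0.02,0,0,-0.02,0,0,0],[0.02,0,0,-0.03,0,0,0],[0.02,0,0,-0.04,0,0,0],[0.02,0,0,0,0,0,0]]'
```

```text
time_s: 5.05
ee_pos: [493.2, 109.7, 254.4]
ee_rot: [180.0, -0.0, 14.2]
force: [0.2, -1.9, 1.5]
gripper_width: 32.9
time_s: 5.8
ee_pos: [493.8, 110.0, 367.5]
ee_rot: [180.0, -0.5, 14.2]
force: [0.7, 0.2, -3.3]
gripper_width: 33.1
```

```bash
python3 -m jog '[[0.02,0.001,0.02,0,0,0,0],[0.02,0.001,0.04,0,0,0,0],[0.02,0.001,0.05,0,0,0,0],[0.02,0.001,0.05,0,0,0,0],[0.02,0.001,0.05,0,0,0,0],[0.02,0.0005,0.04,0,0,0,0],[0.02,0,0.02,0,0,0,0],[0.02,0,0.0108,0,0,0,0],[0.02,0,0,0,0,0,0]]'; python3 -m jog '[[0.02,0,0,0,0,0,-0.12],[0.02,0,0,0,0,0,-0.17],[0.02,0,0,0,0,0,-0.17],[0.02,0,0,0,0,0,-0.17],[0.02,0,0,0,0,0,-0.17],[0.02,0,0,0,0,0,-0.17],[0.02,0,0,0,0,0,-0.17],[0.02,0,0,0,0,0,-0.165],[0.02,0,0,0,0,0,-0.1],[0.02,0,0,0,0,0,0],[0.02,0,0,0,0,0,0]]'
python3 - <<'E'
from h import *
for n in("top","scene"):
    f=vision.grab_frame(n); np.savez(n+"1.npz",**f)
    a,b=proj(f,[567,-162,150]).astype(int); print(n,a,b)
    cv2.imwrite(f"pics/g2_{n}.png",cv2.resize(f["color"][b-60:b+60,a-70:a+70],None,fx=4,fy=4,interpolation=cv2.INTER_CUBIC))
cv2.imwrite("pics/g2.png",cv2.resize(np.hstack([cv2.imread(f"pics/g2_{n}.png") for n in("top","scene")]),(800,343)))
print([np.round(status.state()["ee_pos"],1).tolist() for _ in range(3)])
E
```

```text
time_s: 6.92
ee_pos: [567.2, -160.8, 363.7]
ee_rot: [-179.9, 0.1, 14.2]
force: [-0.1, -0.2, -4.5]
gripper_width: 33.3
time_s: 8.3
ee_pos: [567.2, -160.2, 364.3]
ee_rot: [-180.0, -0.0, 94.7]
force: [-0.2, 0.4, -4.3]
gripper_width: 33.6
top 344 201
scene 228 180
[[567.3, -160.6, 364.3], [567.3, -160.6, 364.3], [567.3, -160.6, 364.3]]
```

View pics/g2.png

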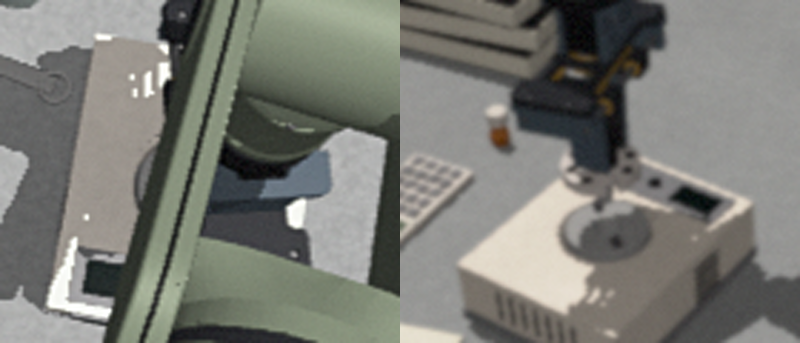

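Run:
```python
from h import *
f=dict(np.load("scene1.npz"))
a=grid(rect(f,567,-162,167,60,5),567,-162,60,5)
b=grid(rect(f,567,-162,88,60,5),567,-162,60,5)
cv2.imwrite("pics/g3.png",cv2.resize(np.hstack([a,b]),(800,400)))
w=pts(f);z=w[...,2]
m=(z>158)&(z<172)&(np.hypot(w[...,0]-567,w[...,1]+162)<48)
print(m.sum(),np.median(z[m]),cv2.minEnclosingCircle(w[m][:,:2].astype(np.float32)),np.histogram(z[m],7))
```

```text
254 164.29653540851695 ((568.8016357421875, -158.5485382080078), 39.97062683105469) (array([24, 22, 64, 80, 45, 14,  5]), array([158.35002161, 160.18883831, 162.027655  , 163.86647169,
       165.70528839, 167.54410508, 169.38292178, 171.22173847]))
```

View pics/g3.png

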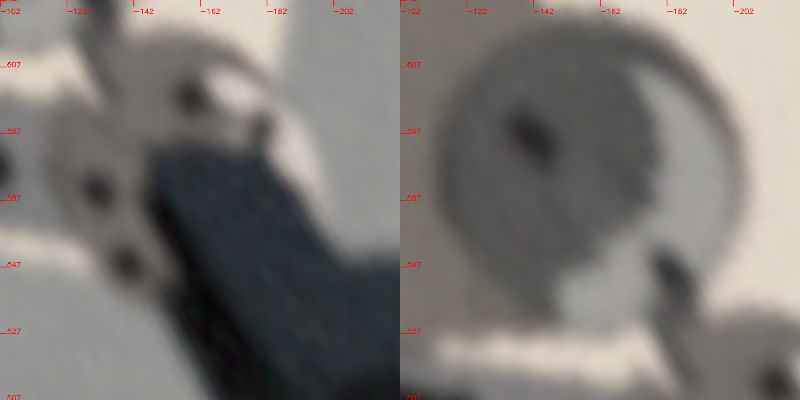

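Rectified scene view, left half: the held head's hole chord (190,97)-(99,190) puts its notch at 45.6°, against dogs at 45.5°. Its centre is within about 1 mm of the seat. Lowering to just above the dog tops.

```bash
python3 -m jog '[[0.02,-0.0005,0,0.012,0,0,0],[0.02,0,0,0.015,0,0,0],[0.02,0,0,0.012,0,0,0],[0.02,0,0,0.008,0,0,0],[0.02,0,0,0.005,0,0,0],[0.02,0,0,0.002,0,0,0],[0.02,0,0,0,0,0,0],[0.02,0,0,0,0,0,0]]'; python3 -m jog '[[0.02,0,0,0.001,0,0,0],[0.02,0,0,0.001,0,0,0],[0.02,0,0,0,0,0,0]]'
```

```text
time_s: 9.4
ee_pos: [567.5, -161.6, 310.7]
ee_rot: [179.9, 0.0, 94.7]
force: [0.8, -1.1, -4.3]
gripper_width: 33.2
time_s: 9.78
ee_pos: [567.3, -161.6, 308.1]
ee_rot: [-180.0, -0.0, 94.7]
force: [0.2, -0.5, -3.6]
gripper_width: 33.3
```

```bash
python3 -m jog '[[0.02,0,0,0.001,0,0,0],[0.02,0,0,0.001,0,0,0],[0.02,0,0,0,0,0,0]]'; python3 -m jog '[[0.02,0,0,0.001,0,0,0],[0.02,0,0,0.0005,0,0,0],[0.02,0,0,0,0,0,0]]'
```

```text
time_s: 10.15
ee_pos: [567.3, -161.6, 306.1]
ee_rot: [-180.0, -0.0, 94.7]
force: [-0.5, 0.2, -4.0]
gripper_width: 33.0
time_s: 10.52
ee_pos: [567.4, -161.6, 304.7]
ee_rot: [-180.0, 0.0, 94.7]
force: [0.2, 0.3, -3.9]
gripper_width: 33.2
```

```bash
python3 -m jog '[[0.02,0,0,0.001,0,0,0],[0.02,0,0,0,0,0,0]]'; python3 -m jog '[[0.02,0,0,0.001,0,0,0],[0.02,0,0,0,0,0,0]]'
```

```text
time_s: 10.78
ee_pos: [567.4, -161.6, 303.7]
ee_rot: [-180.0, 0.0, 94.7]
force: [0.9, -0.6, -3.8]
gripper_width: 33.2
time_s: 11.02
ee_pos: [567.3, -161.6, 302.6]
ee_rot: [-180.0, -0.0, 94.7]
force: [0.4, 0.1, -4.2]
gripper_width: 33.1
```

```bash
python3 -m jog '[[0.02,0,0,0.001,0,0,0],[0.02,0,0,0.001,0,0,0],[0.02,0,0,0,0,0,0]]'; python3 -m jog '[[0.02,0,0,0.001,0,0,0],[0.02,0,0,0,0,0,0]]';python3 -m jog '[[0.02,0,0,0.001,0,0,0],[0.02,0,0,0,0,0,0]]'
```

```text
time_s: 11.4
ee_pos: [567.3, -161.6, 300.6]
ee_rot: [-180.0, 0.0, 94.7]
force: [0.2, 0.2, -4.5]
gripper_width: 32.6
time_s: 11.65
ee_pos: [567.3, -161.6, 299.6]
ee_rot: [-180.0, 0.0, 94.7]
force: [0.4, 0.2, -3.5]
gripper_width: 33.2
time_s: 11.9
ee_pos: [567.3, -161.6, 298.7]
ee_rot: [-180.0, 0.0, 94.7]
force: [0.2, 0.5, -3.4]
gripper_width: 33.3
```

```bash
python3 -m jog '[[0.02,0,0,0.0005,0,0,0],[0.02,0,0,0,0,0,0]]'; python3 -m jog '[[0.02,0,0,0.0005,0,0,0],[0.02,0,0,0,0,0,0]]';python3 -m jog '[[0.02,0,0,0.0005,0,0,0],[0.02,0,0,0,0,0,0]]'
```

```text
time_s: 12.15
ee_pos: [567.4, -161.6, 298.2]
ee_rot: [-180.0, 0.0, 94.7]
force: [-0.3, -0.3, -4.1]
gripper_width: 33.0
time_s: 12.4
ee_pos: [567.4, -161.6, 297.7]
ee_rot: [-180.0, 0.0, 94.7]
force: [0.4, -0.4, -4.1]
gripper_width: 33.3
time_s: 12.65
ee_pos: [567.4, -161.6, 297.5]
ee_rot: [180.0, 0.0, 94.7]
force: [-1.1, 1.2, -2.7]
gripper_width: 33.2
```

```bash
python3 -m jog '[[0.02,0,0,0.0003,0,0,0],[0.02,0,0,0,0,0,0]]'; python3 -m jog '[[0.02,0,0,0.0003,0,0,0],[0.02,0,0,0,0,0,0]]'
```

```text
time_s: 12.9
ee_pos: [567.3, -161.6, 297.4]
ee_rot: [180.0, 0.0, 94.7]
force: [-1.8, -0.3, -0.1]
gripper_width: 33.3
time_s: 13.15
ee_pos: [567.3, -161.6, 297.4]
ee_rot: [180.0, 0.0, 94.7]
force: [-3.2, 0.5, 4.4]
gripper_width: 33.4
```

Contact builds exactly at the home height (297.4), so the head is seated. Now turning clockwise, which is positive about tool z.

```bash
python3 -m jog '[[0.02,0,0,0,0,0,0],[0.02,0,0,0,0,0,0.03],[0.02,0,0,0,0,0,0.05],[0.02,0,0,0,0,0,0.08],[0.02,0,0,0,0,0,0.08],[0.02,0,0,0,0,0,0.08],[0.02,0,0,0,0,0,0]]' 60; python3 -c "
from h import *;s=status.state();print(s['torque'],s['force'])"; python3 -m jog '[[0.02,0,0,0,0,0,0.08],[0.02,0,0,0,0,0,0.08],[0.02,0,0,0,0,0,0.08],[0.02,0,0,0,0,0,0.08],[0.02,0,0,0,0,0,0.08],[0.02,0,0,0,0,0,0.08],[0.02,0,0,0,0,0,0]]'; python3 -c "
from h import *;s=status.state();print(s['torque'],s['force'])
f=vision.grab_frame('scene');a=grid(rect(f,567,-162,100,60,5),567,-162,60,5);cv2.imwrite('pics/t1.png',a)"
```

```text
time_s: 14.02
ee_pos: [567.1, -161.2, 297.4]
ee_rot: [-180.0, -0.0, 76.3]
force: [-4.7, 3.1, 6.0]
gripper_width: 33.1
[0.37584191 0.51346509 0.03188215] [-4.66305532  3.06668515  5.95573554]
time_s: 14.9
ee_pos: [567.5, -161.3, 297.4]
ee_rot: [180.0, -0.0, 48.8]
force: [-2.2, 2.3, 4.8]
gripper_width: 33.0
[ 0.28437899  0.39586714 -0.05652107] [-2.18586614  2.34763777  4.76486124]
```

View pics/t1.png

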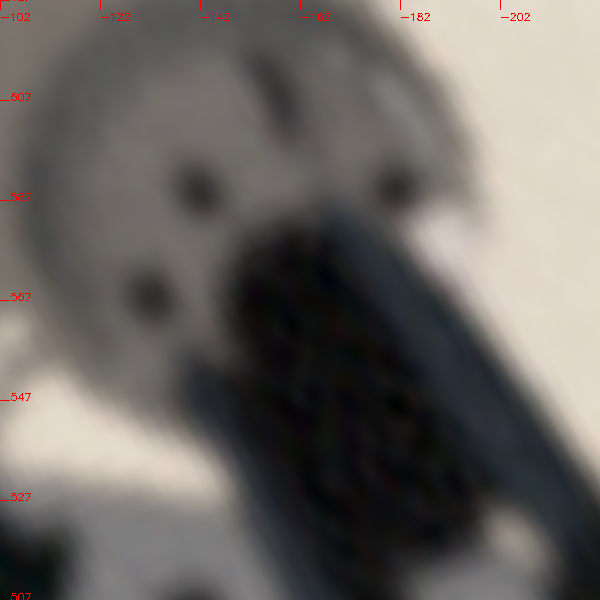

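The dog at (272,95) sits in the notch, and the hole chord (200,190)-(395,187) puts the head at about 0°. It follows the turn, with about 9-10° left to the stop.

```bash
T="from h import *;s=status.state();print(s['torque'].round(2),s['qpos'].round(2)[5])"; python3 -m jog '[[0.02,0,0,0,0,0,0.05],[0.02,0,0,0,0,0,0.05],[0.02,0,0,0,0,0,0.04]]';python3 -c "$T"; python3 -m jog '[[0.02,0,0,0,0,0,0.02]]';python3 -c "$T"; python3 -m jog '[[0.02,0,0,0,0,0,0.02]]';python3 -c "$T"
```

```text
time_s: 15.32
ee_pos: [567.6, -161.4, 297.4]
ee_rot: [179.9, -0.0, 40.8]
force: [-2.0, 1.3, 5.5]
gripper_width: 33.2
[0.24 0.37 0.32] 32.18
time_s: 15.45
ee_pos: [567.6, -161.5, 297.4]
ee_rot: [179.9, -0.0, 39.7]
force: [-2.5, 1.7, 5.1]
gripper_width: 33.4
[0.27 0.31 0.26] 33.29
time_s: 15.58
ee_pos: [567.6, -161.5, 297.4]
ee_rot: [179.9, -0.0, 38.6]
force: [-1.5, 1.2, 5.1]
gripper_width: 32.9
[0.18 0.39 0.28] 34.43
```

```bash
T="from h import *;s=status.state();print(s['torque'].round(2),s['qpos'].round(2)[5])"; python3 -m jog '[[0.02,0,0,0,0,0,0.02]]'|grep rot;python3 -c "$T"; python3 -m jog '[[0.02,0,0,0,0,0,0.02]]'|grep rot;python3 -c "$T"; python3 -m jog '[[0.02,0,0,0,0,0,0.02]]'|grep rot;python3 -c "$T"
```

```text
ee_rot: [179.9, -0.0, 37.4]
[0.23 0.39 0.28] 35.58
ee_rot: [179.9, -0.0, 36.4]
[0.33 0.34 1.  ] 36.67
ee_rot: [179.9, 0.0, 35.3]
[0.16 0.37 1.  ] 37.73
```

Torque rose from 0.3 to 1.0 N m, so it's at the stop. Letting go and rising straight up.

```bash
python3 -m jog '[[0.02,0,0,0,0,0,-0.02],[0.036,0,0,0,0,0,0],[0.045,0,0,0,0,0,0],[0.07,0,0,0,0,0,0],[0.07,0,0,0,0,0,0],[0.07,0,0,0,0,0,0]]'; python3 -m jog '[[0.07,0,0,-0.01,0,0,0],[0.07,0,0,-0.02,0,0,0],[0.07,0,0,-0.04,0,0,0],[0.07,0,0,-0.05,0,0,0],[0.07,0,0,-0.05,0,0,0],[0.07,0,0,0,0,0,0]]'; python3 -m jog '[[0.07,-0.05,0,0,0,0,0],[0.07,-0.05,0,0,0,0,0],[0.07,-0.05,0,0,0,0,0],[0.07,-0.05,0,0,0,0,0],[0.07,-0.05,0,0,0,0,0],[0.07,0,0,0,0,0,0],[0.07,0,0,0,0,0,0]]'
python3 - <<'E'
from h import *
F={n:vision.grab_frame(n) for n in("top","scene")}
for n in F: np.savez(n+"2.npz",**F[n]); cv2.imwrite(f"pics/end_{n}.png",F[n]["color"])
A=[grid(rect(F[n],567,-162,100,60,5),567,-162,60,5) for n in F]
cv2.imwrite("pics/e1.png",cv2.resize(np.hstack(A),(800,400)))
for n in F:
    w=pts(F[n]);z=w[...,2];r=np.hypot(w[...,0]-567,w[...,1]+162)
    m=(abs(z-100)<4)&(r<45); print(n,m.sum(),np.median(z[m]) if m.any() else 0, cv2.minEnclosingCircle(w[m][:,:2].astype(np.float32)) if m.any() else 0)
    m=(abs(z-138)<6)&(r<30); print("knob",m.sum(),np.median(w[m],0) if m.any() else 0)
E
```

```text
time_s: 16.7
ee_pos: [567.4, -161.6, 296.6]
ee_rot: [180.0, -0.0, 36.3]
force: [0.6, 0.4, -0.5]
gripper_width: 69.5
time_s: 17.45
ee_pos: [567.5, -161.6, 472.3]
ee_rot: [179.5, -0.4, 36.3]
force: [0.7, -0.1, 0.0]
gripper_width: 69.9
time_s: 18.32
ee_pos: [365.9, -309.2, 466.3]
ee_rot: [-180.0, -0.0, 36.2]
force: [1.3, 0.3, -0.3]
gripper_width: 70.0
top 595 100.76017544277465 ((567.5326538085938, -162.13742065429688), 38.08540344238281)
knob 194 [ 567.56995848 -161.46912472  138.4663714 ]
scene 227 98.75119651922739 ((567.6444702148438, -159.11856079101562), 39.414146423339844)
knob 81 [ 568.77623627 -158.00649185  136.10907301]
```

View pics/e1.png

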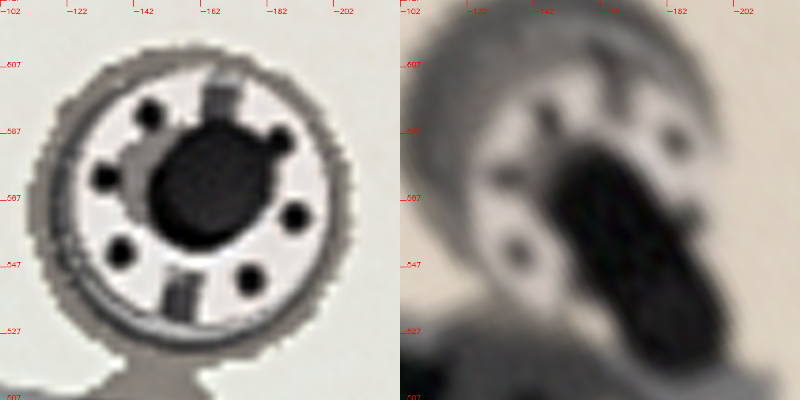

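View pics/end_top.png

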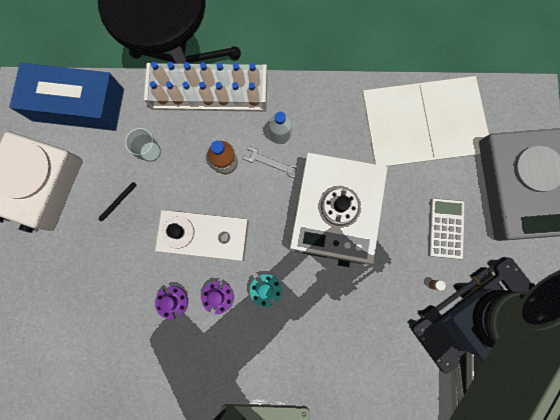

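In the rectified top view the dogs at (221,103) and (180,300) sit inside both notches. The head's line is about -11.7° against the housing's -9.3°, an error of about 0.04 rad. The disc top is at 100.8 mm, with a known bias of about +0.8, so the head is home. The cover at (178,232) and the bystanders haven't moved, so I'm handing in.

```bash
python3 -c "
from h import *
print(ticket.job_done())"
```

```text
the job is handed in; nothing more can be done
None
```

The notched head is seated on the spindle, turned clockwise to its stop and released, and the job is handed in. `job_done` gives no verdict, so this rests on my own checks.

- **Seating:** I aligned the notches to the dogs at about 45° and lowered the head in small steps. Contact came exactly at the predicted home height, with a push of about 6–10 N.
- **Turn to the stop:** torque stayed near 0.3 N m (the drag) through the last part of the turn, then rose to 1.0 N m at the stop. The last 1–2° there may have slipped in the grip.
- **Final position (top camera):** the disc top measured 100.8 mm against 100 mm when home, and this camera reads about 0.8 mm high. The head is centred within about 1 mm, and both dogs sit in the notches.
- **Final angle:** the head is about 0.04 rad from the housing's x axis, within the 0.12 rad limit.
- **Surroundings:** by eye in the top view, the cover and bystanders look unmoved, and the arm is clear of everything. I did not measure them.
- **Disagreement:** the scene camera put the disc centre about 3 mm off in y. It sees only part of the disc, and its calibration is offset, so I relied on the top camera and the arm's own position.

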